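Snug down the barrel lid in the screw press

ROBOT

A 7-joint arm with a two-finger parallel gripper is mounted at the origin on the work surface. World frame = base frame: x ahead of the robot, y to its left, z up, the work surface at z = 0. Lengths are in m, angles in degrees, forces in N, time in s.
With the tool pointing down it reaches from about 0.35 to 0.9 m from the base axis. Payload 7.2 kg.
Tool frame: the origin (TCP) lies at the very end of the fingers, on their centre line; the grasp point (between the pads) lies env.grip_depth behind it (env.grip_depth is the distance from the TCP to the grasp point, in m); y points along the fingers, x is the direction in which the jaws open and shut, and the axes are right-handed (so a half turn about y gives the same grasp; the last joint's range is limited). The gripper opens to 85 mm and grips with 20 to 120 N. Pads are 22 mm wide; open, the fingers measure 114 mm over their backs; the gripper's body (76 mm by 85 mm) begins 54 mm behind the grasp point. The pads swing forward as they close: fully open they stand 13 mm farther back than shut.
Start: joints at [-75.642, 23.554, -0.728, 91.456, 0.321, 64.991, -4.71], TCP at [0.196, 0.594, 0.231] pointing down, gripper open.
Joint ranges: [-169.25, 169.25], [-16.82, 113.86], [-84.01, 82.57], [7.8, 145.47], [-59.2, 239.2], [7.22, 106.19], [-163.78, 163.78]. Speed limits (degrees/s): [136.94, 136.94, 172.46, 172.46, 180, 180, 180].

INTERFACE

Orientations are given as a 3x3 rotation matrix whose columns are the frame's x, y, z axes.
In Python, from station import env gives the robot as it stands. The module is installed in compiled form; this text tells all that it offers.
- The arm moves only by the tool servo_tool, never from a script. Its argument "deltas" is a list of rows, each an object with "xyz": the shift along the tool's x, y, z in cm, a list of three; "twist": the turn, a rotation vector about the tool's x, y, z in degrees, a list of three; "hand": the gripper command: -1 is fully open, 1 is shut, values between are in proportion. A call has 1 to 10 rows; each row is the pose to reach, as a shift and turn from the pose commanded when the call began, along the tool's axes at that moment; what a row does not reach only later rows make up. A row lasts 1/10 s, in which the tool goes at most 50 mm and 8.59 degrees, less where a joint would pass 70% of its speed; a pose out of reach is approached as far as the arm can. A call with a gripper value outside its range is refused whole. The fingers move at their own pace and stop on an object; "squeeze" is the grip in N (left out, the last holds). Time passes only in rows, so rows that repeat a pose let the fingers close. It gives the time, the measured TCP pose, the force and the opening at its end, in the units of the state.
- env.sense(): the state, without advancing time (a new reading comes with each control period).
- env.grab_frame(name): name is "scene" or "side" or "wrist"; returns a dict with "frame" (384x512x3 uint8, red, green, blue), "intrinsics" (3x3 intrinsics, pixels), "R" (3x3) and "t" (3): a world point X has camera coordinates R X + t. Camera axes: x right, y down, z forward; pixel columns grow to the right and rows downward; lengths in m; the calibration is good to about 2 mm. A picture is of the moment at which its call begins. There is no depth.
- env.finish_job(): hands the job in, once; it reports no verdict.
The state is a dict: "time_s": time; "joints": joint angles; "dq": joint speeds; "effort": joint torques, N m; "tool_pos": TCP position; "tool_rot": TCP orientation; "wrist_force": force on the tool from outside, world axes, zero at the start; "wrist_torque": the same for the moment, N m; "grip_width": opening from 0.0 (shut) to 1.0 (fully open).
Only numpy, scipy, OpenCV 4.12 (cv2) and the standard library are available. Lean on these libraries where they do the work, as an engineer would, in place of code of your own. Each camera call takes 0.05 s, during which the arm holds its last target.

TASK

Two identical small screw presses stand on the shelf, one over the rubber-lidded tumbler barrel and one over the chunk of amethyst. On the press over the barrel, turn the black bar knob clockwise until the rubber foot touches the lid, then one eighth of a turn (45 degrees) more, without overtightening, and let go. Leave the knob of the amethyst press as it is.

Things in the scene. Friction and masses are not known exactly. Their poses are not given: they have to be found in the camera images.
- lid_screw (a joint): Angle of the barrel press's knob (rad), growing clockwise from above; starts at -0.65 to -0.30. At 0 the foot just touches the lid and the knob's black bar lies in line with the aluminium bridge (before that it stands anticlockwise of it); 1/8 turn is 0.785. Friction 0.15 N m holds it where left; at 0.785 turning takes 0.22 N m. It does not rise or sink. Stops at -1.2 and 1.4.
- lid_screw_grip (a point): Grip point of that knob, on its vertical axis, 195 mm above the shelf; turns with the knob: z up, y along the black bar (62 mm long, 14 thick, from 178 to 208 mm above the shelf). Below it a 13 mm stem and the bridge, 160 x 34 mm, top at 160 mm, nuts on it to 166 mm. Under the bridge stands the loose barrel: grey, 100 mm tall, black rubber lid 92 mm wide with a steel disc.
- foot: Black rubber foot of the barrel press, a disc 36 mm wide, 14 mm thick, under the bridge on the knob's axis; origin 12 mm above its underside. It goes straight down 4.8 mm per rad of knob, without turning, and once on the lid yields by about 4 N per mm. Its y axis runs along the bridge.
- twin_screw_bar_end (a point): One end of the bar of the knob on the other press, built the same, which holds the purple amethyst; 31 mm from that knob's axis, 195 mm above the shelf. To be left as it is.
Not all that is in view belongs to the job. What is shaped like the part that bears lid_screw but red is not meant.

How it is judged:
By the outcome, as a careful person would: the job done as asked, in the order asked, and still so for the second after the job is handed in, with the robot touching nothing.
It also fails if it takes over 35 s, if anything falls off the work surface, if the arm or the gripper's body presses on something with over 40 N, if the wrist force passes 120 N, or if a joint passes its speed limit or range.

## Working session

There is one attempt and no reset: what is moved stays moved. The work goes in short steps, Python scripts to look and compute and a tool call to move; the robot and the scene stay as the last step left them, time stands still between calls to the robot, and variables do not carry over. Pictures are saved under pics/ and viewed, and the job is handed in when it is done.

Besides the shell and the picture viewer there is one more tool, called after "Call:" in YAML: its name, and indented under it one key for each argument. servo_tool: Moves the arm, as the interface text tells. Its arguments: {"type":"object","properties":{"deltas":{"type":"array"},"squeeze":{"type":"number"}},"required":["deltas"]}

```bash
mkdir -p pics; cat > h.py <<'E'
from station import env
import numpy as np, cv2
def grab(n,fn):
    f=env.grab_frame(n); cv2.imwrite('pics/'+fn+'.png',f['frame'][:,:,::-1]); np.savez('pics/'+fn+'.npz',**f); return f
def ray(f,u,v,z):
    K=np.array(f['intrinsics']);R=np.array(f['R']);t=np.array(f['t']).ravel()
    d=R.T@np.linalg.solve(K,[u,v,1.]);c=-R.T@t
    return c+d*(z-c[2])/d[2]
def proj(f,X):
    p=f['R']@np.array(X)+np.array(f['t']).ravel();p=f['intrinsics']@p;return p[:2]/p[2]
E
python3 - <<'E'
from h import *
for n in ['scene','side','wrist']:
    f=grab(n,n+'0'); print(n,-f['R'].T@np.array(f['t']).ravel(), f['R'][2])
s=env.sense();print(s,env.grip_depth)
E
```

```text
scene [0.80627292 0.73686973 0.64174803] [-0.41945045 -0.71518957 -0.55907531]
side [ 0.20287375 -0.60265361  0.79267313] [ 0.2274513   0.71077288 -0.66563339]
wrist [0.13130402 0.61414098 0.37232494] [ 0.25368527 -0.08474383 -0.96356747]
{'time_s': 0.15, 'joints': array([-75.64382223,  23.58969937,  -0.72883228,  91.49331011,
         0.32148921,  64.99127981,  -4.71025863]), 'dq': array([-0.1114529 , -0.15419956,  0.03043603, -0.137875  , -0.03216999,
       -0.00322623,  0.02401451]), 'effort': array([ 1.72271793e-03, -6.01034474e+01,  6.82891868e-01, -2.99647272e+01,
        1.39329914e-02,  7.89987214e-03,  3.06976737e-06]), 'tool_pos': array([0.19577805, 0.59313393, 0.23064196]), 'tool_rot': array([[ 3.13366212e-01, -3.03682082e-04, -9.49632310e-01],
       [ 9.49631527e-01, -1.22376817e-03,  3.13366345e-01],
       [-1.25729354e-03, -9.99999205e-01, -9.51015175e-05]]), 'wrist_force': array([ 0.52231213, -0.70883114, -0.24452401]), 'wrist_torque': array([ 0.01002056,  0.00555691, -0.00590081]), 'grip_width': 1.0024184594581156} 0.0187
```

View pics/scene0.png

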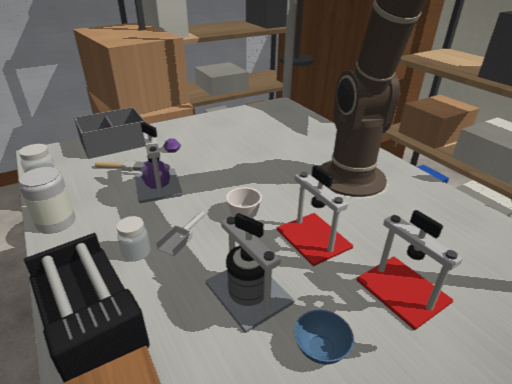

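View pics/side0.png

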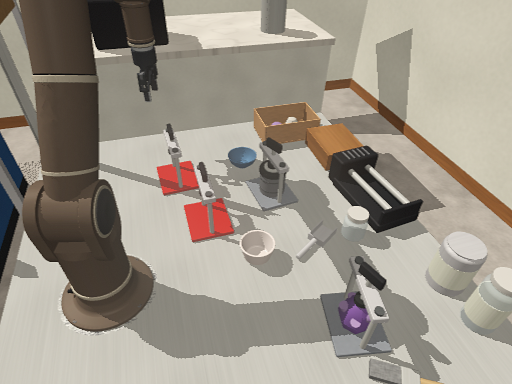

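View pics/wrist0.png

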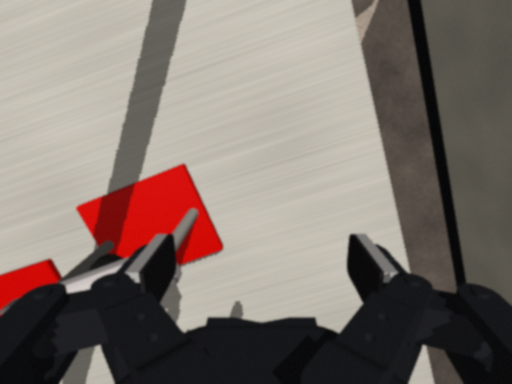

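Candidates: grey-base press over the barrel at scene (249,225) / side (272,147). Amethyst press at scene (152,135) / side (370,273). Two red-based presses at scene (321,175) and (426,223). The first fits, since it has a grey base and the dark-lidded barrel under it. I'll confirm it in crops.

```bash
python3 - <<'E'
import cv2,numpy as np
a=cv2.imread('pics/scene0.png')[200:325,195:300]; b=cv2.imread('pics/side0.png')[125:215,235:310]
a=cv2.resize(a,(400,476),interpolation=cv2.INTER_CUBIC);b=cv2.resize(b,(396,476),interpolation=cv2.INTER_CUBIC)
cv2.imwrite('pics/crop0.png',np.hstack([a,b]))
E
```

```text
(no output)
```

View pics/crop0.png

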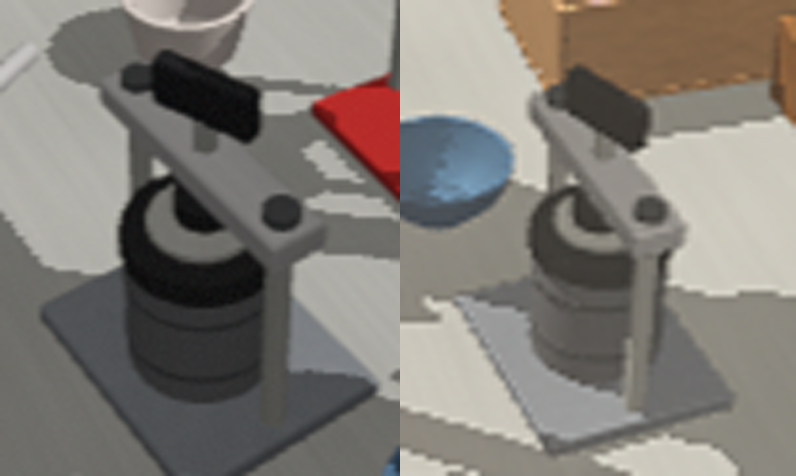

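```bash
python3 - <<'E'
from h import *
S=dict(np.load('pics/scene0.npz'));D=dict(np.load('pics/side0.npz'))
s=lambda x,y:(195+x*.2625-.5,200+y*.2625-.5)
d=lambda x,y:(235+(x-400)*.1894-.5,125+y*.1891-.5)
P={}
for n,f,p,z in [('nutL',S,s(138,72),.166),('nutR',S,s(282,206),.166),('barL',S,s(166,56),.208),('barR',S,s(255,94),.208),
 ('dnutR',D,d(652,206),.166),('dnutL',D,d(554,95),.166),('dbarL',D,d(574,70),.208),('dbarR',D,d(645,108),.208),
 ('baseS',S,s(43,315),.008),('baseS2',S,s(378,383),.008),('baseD1',D,d(455,298),.008),('baseD2',D,d(735,400),.008),('baseD3',D,d(552,448),.008)]:
    P[n]=ray(f,*p,z);print(n,P[n].round(4))
for a,b in [('nutL','nutR'),('barL','barR'),('dnutL','dnutR'),('dbarL','dbarR')]:
    v=P[b]-P[a];print(a,b,((P[a]+P[b])/2).round(4),np.linalg.norm(v).round(4),np.degrees(np.arctan2(v[1],v[0])).round(1))
E
```

```text
nutL [0.5395 0.192  0.166 ]
nutR [0.5267 0.3192 0.166 ]
barL [0.5448 0.2354 0.208 ]
barR [0.5214 0.2834 0.208 ]
dnutR [0.5412 0.1932 0.166 ]
dnutL [0.5225 0.319  0.166 ]
dbarL [0.5208 0.2798 0.208 ]
dbarR [0.5475 0.2304 0.208 ]
baseS [0.6052 0.1892 0.008 ]
baseS2 [0.4625 0.3277 0.008 ]
baseD1 [0.4615 0.3308 0.008 ]
baseD2 [0.6056 0.1837 0.008 ]
baseD3 [0.4798 0.1733 0.008 ]
nutL nutR [0.5331 0.2556 0.166 ] 0.1279 95.7
barL barR [0.5331 0.2594 0.208 ] 0.0534 116.0
dnutL dnutR [0.5319 0.2561 0.166 ] 0.1272 -81.5
dbarL dbarR [0.5341 0.2551 0.208 ] 0.0561 -61.6
```

The crops confirm it: black bar knob over the bridge, rubber-lidded barrel beneath. Axis ≈ (0.533, 0.256), bridge heading ≈ 97°, bar ≈ 117°, so the knob is at about -0.35 rad. Moving above it.

```bash
cat >> h.py <<'E'
def delta(pos,xhead):
    s=env.sense();R=np.array(s['tool_rot']);a=np.radians(xhead)
    Rt=np.array([[np.cos(a),0,-np.sin(a)],[np.sin(a),0,np.cos(a)],[0,-1,0]])
    from scipy.spatial.transform import Rotation as Ro
    print('xyz cm',(R.T@(np.array(pos)-s['tool_pos'])*100).round(2),'twist',np.degrees(Ro.from_matrix(R.T@Rt).as_rotvec()).round(2),'xhead now',np.degrees(np.arctan2(R[1,0],R[0,0])).round(2))
E
python3 -c "
from h import *
delta((.533,.256,.30),27)"
```

```text
xyz cm [-21.46  -6.9  -42.59] twist [ 3.000e-02  4.474e+01 -7.000e-02] xhead now 71.74
```

Call:
servo_tool:
  deltas:
    - {"xyz": [0, -3.5, 0], "twist": [0, 0, 0], "hand": -1}
    - {"xyz": [0, -7, 0], "twist": [0, 0, 0], "hand": -1}
    - {"xyz": [-2, -7, -4], "twist": [0, 4, 0], "hand": -1}
    - {"xyz": [-4, -7, -8], "twist": [0, 8, 0], "hand": -1}
    - {"xyz": [-6, -7, -12], "twist": [0, 12, 0], "hand": -1}
    - {"xyz": [-8, -7, -16], "twist": [0, 16, 0], "hand": -1}
    - {"xyz": [-10, -7, -20], "twist": [0, 20, 0], "hand": -1}
    - {"xyz": [-12, -7, -24], "twist": [0, 24, 0], "hand": -1}
    - {"xyz": [-14, -7, -28], "twist": [0, 28, 0], "hand": -1}
    - {"xyz": [-15, -7, -30], "twist": [0, 31, 0], "hand": -1}

```text
time_s: 1.15
tool_pos: [0.4367, 0.3532, 0.3014]
tool_rot: [[0.763, 0.001, -0.647], [0.647, -0.001, 0.763], [0.0, -1.0, -0.002]]
wrist_force: [-0.1, 0.1, 0.5]
grip_width: 1.0
```

```bash
python3 -c "
from h import *
delta((.533,.256,.30),27);print(env.sense()['joints'].round(1))"
```

```text
xyz cm [  1.06   0.16 -13.64] twist [9.000e-02 1.329e+01 1.000e-02] xhead now 40.29
[-54.6  14.2  13.2  95.6  -3.3  70.6  -0.4]
```

Call:
servo_tool:
  deltas:
    - {"xyz": [0.2, 0, -3], "twist": [0, 3, 0], "hand": -1}
    - {"xyz": [0.4, 0, -6], "twist": [0, 6, 0], "hand": -1}
    - {"xyz": [0.7, 0, -9], "twist": [0, 9, 0], "hand": -1}
    - {"xyz": [0.9, 0, -12], "twist": [0, 12, 0], "hand": -1}
    - {"xyz": [1.1, 0.1, -13.6], "twist": [0, 13.3, 0], "hand": -1}
    - {"xyz": [1.1, 0.1, -13.6], "twist": [0, 13.3, 0], "hand": -1}
    - {"xyz": [1.1, 0.1, -13.6], "twist": [0, 13.3, 0], "hand": -1}

```text
time_s: 1.85
tool_pos: [0.53, 0.2624, 0.2999]
tool_rot: [[0.887, -0.001, -0.462], [0.462, 0.0, 0.887], [-0.001, -1.0, 0.001]]
wrist_force: [-0.4, 0.6, -0.1]
grip_width: 0.999
```

```bash
python3 -c "
from h import *
grab('wrist','wrist1');grab('scene','scene1');delta((.533,.256,.178),27)
D=np.load('pics/wrist1.npz')
print(proj(D,(.533,.256,.208)))
im=cv2.imread('pics/wrist1.png');cv2.imwrite('pics/wrist1b.png',cv2.resize(im,(800,600),interpolation=cv2.INTER_CUBIC))"
```

```text
xyz cm [-0.02 12.21 -0.79] twist [-0.06  0.62 -0.03] xhead now 27.62
[261.1234632  200.09659657]
```

View pics/wrist1b.png

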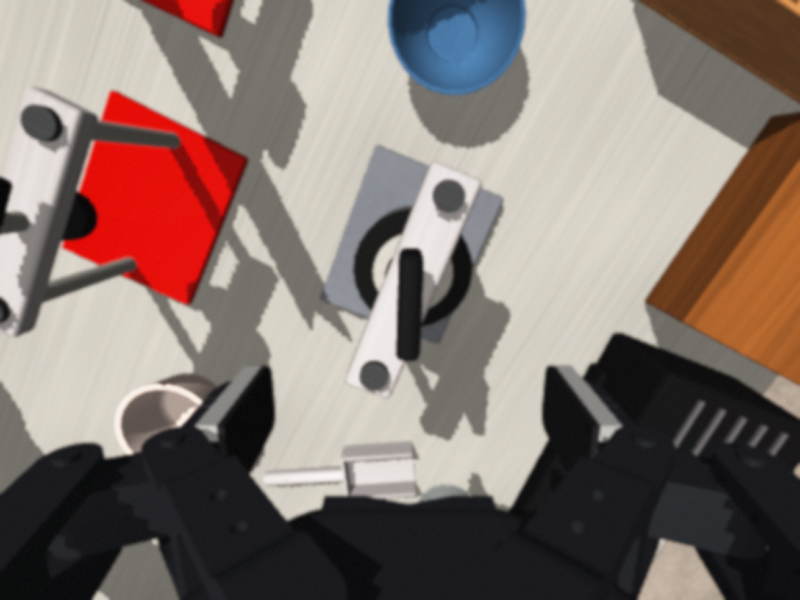

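The wrist view shows the bridge with nuts at (449,197) and (374,376), and the bar from (410,251) to (408,359), in enlarged pixels. I'll measure them.

```bash
python3 - <<'E'
from h import *
D=dict(np.load('pics/wrist1.npz'));c=1.5625
q=lambda u,v,z:ray(D,(u+.5)/c-.5,(v+.5)/c-.5,z)
g=cv2.cvtColor(D['frame'],cv2.COLOR_RGB2GRAY)
m=((g<38)).astype(np.uint8);m[:155]=0;m[233:]=0;m[:,:250]=0;m[:,272:]=0
n,l,st,ce=cv2.connectedComponentsWithStats(m);print(st,ce)
hs=cv2.cvtColor(D['frame'],cv2.COLOR_RGB2HSV)
# nuts: dark blobs near
for (u,v) in [(449,197),(374,376)]:
    u,v=int(u/c),int(v/c);w=g[v-13:v+14,u-13:u+14];k=(w<125).astype(np.uint8);n,l,st,ce=cv2.connectedComponentsWithStats(k)
    i=l[13,13];print(u-13+ce[i][0],v-13+ce[i][1],st[i]); 
a=q(449,197,.166);b=q(374,376,.166);v=a-b;print(a,b,(a+b)/2,np.linalg.norm(v),np.degrees(np.arctan2(v[1],v[0])))
a=q(410,251,.208);b=q(408,357,.208);v=a-b;print(a,b,(a+b)/2,np.linalg.norm(v),np.degrees(np.arctan2(v[1],v[0])))
cr=D['frame'][95:260,210:315,::-1];cv2.imwrite('pics/c1.png',cv2.resize(cr,None,fx=3.6,fy=3.6,interpolation=cv2.INTER_CUBIC))
E
```

```text
[[     0      0    512    384 195728]
 [   255    160     17     70    880]] [[255.4702342  191.48458064]
 [262.12045455 194.92954545]]
286.9792899408284 125.92011834319527 [  3   3  20  21 338]
239.4673913043478 240.231884057971 [  5   4  18  19 276]
[0.52710524 0.32009145 0.166     ] [0.53932328 0.19430186 0.166     ] [0.53321426 0.25719665 0.166     ] 0.1263815760063213 95.54778135702563
[0.51802782 0.28663542 0.208     ] [0.54483702 0.23296913 0.208     ] [0.53143242 0.25980228 0.208     ] 0.05999003011447925 116.54459420834544
```

View pics/c1.png

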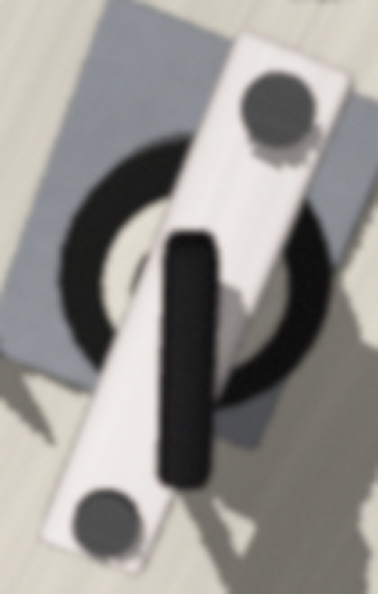

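```bash
python3 - <<'E'
from h import *
D=dict(np.load('pics/wrist1.npz'))
q=lambda p,z:ray(D,210+(p[0]+.5)/3.6-.5,95+(p[1]+.5)/3.6-.5,z)
for n,a,b,z in [('nuts',(278,109),(106,522),.166),('Ledge',(240,35),(42,538),.16),('Redge',(350,80),(140,572),.160),('barL',(166,245),(159,475),.208),('bartop',(190,235),(186,487),.208)]:
    A,B=q(a,z),q(b,z);v=A-B;print(n,((A+B)/2).round(4),np.linalg.norm(v).round(4),np.degrees(np.arctan2(v[1],v[0])).round(2))
E
```

```text
nuts [0.5326 0.2579 0.166 ] 0.1263 95.64
Ledge [0.5171 0.2558 0.16  ] 0.1546 95.94
Redge [0.5481 0.2592 0.16  ] 0.1545 95.87
barL [0.5264 0.257  0.208 ] 0.0565 115.55
bartop [0.5319 0.2594 0.208 ] 0.062 116.72
```

```bash
python3 -c "
from h import *
delta((.5325,.257,.180),26.5)"
```

```text
xyz cm [-0.02 12.01 -0.68] twist [-0.06  1.12 -0.03] xhead now 27.62
```

Call:
servo_tool:
  deltas:
    - {"xyz": [0, 0, -0.7], "twist": [0, 1.1, 0], "hand": -1}
    - {"xyz": [0, 3, -0.7], "twist": [0, 1.1, 0], "hand": -1}
    - {"xyz": [0, 6, -0.7], "twist": [0, 1.1, 0], "hand": -1}
    - {"xyz": [0, 9, -0.7], "twist": [0, 1.1, 0], "hand": -1}
    - {"xyz": [0, 10.5, -0.7], "twist": [0, 1.1, 0], "hand": -1}
    - {"xyz": [0, 11.5, -0.7], "twist": [0, 1.1, 0], "hand": -1}
    - {"xyz": [0, 12, -0.7], "twist": [0, 1.1, 0], "hand": -1}
    - {"xyz": [0, 12, -0.7], "twist": [0, 1.1, 0], "hand": -1}
    - {"xyz": [0, 12, -0.7], "twist": [0, 1.1, 0], "hand": -1}

```text
time_s: 2.85
tool_pos: [0.5346, 0.2552, 0.1812]
tool_rot: [[0.896, 0.001, -0.444], [0.444, 0.001, 0.896], [0.001, -1.0, 0.0]]
wrist_force: [-0.3, -0.2, -0.1]
grip_width: 0.997
```

```bash
python3 -c "
from h import *
grab('wrist','wrist2');delta((.5325,.257,.180),26.5)
im=cv2.imread('pics/wrist2.png');cv2.imwrite('pics/wrist2b.png',cv2.resize(im,(800,600),interpolation=cv2.INTER_CUBIC))"
```

```text
xyz cm [-0.11  0.13  0.25] twist [-0.01 -0.17  0.09] xhead now 26.33
```

View pics/wrist2b.png

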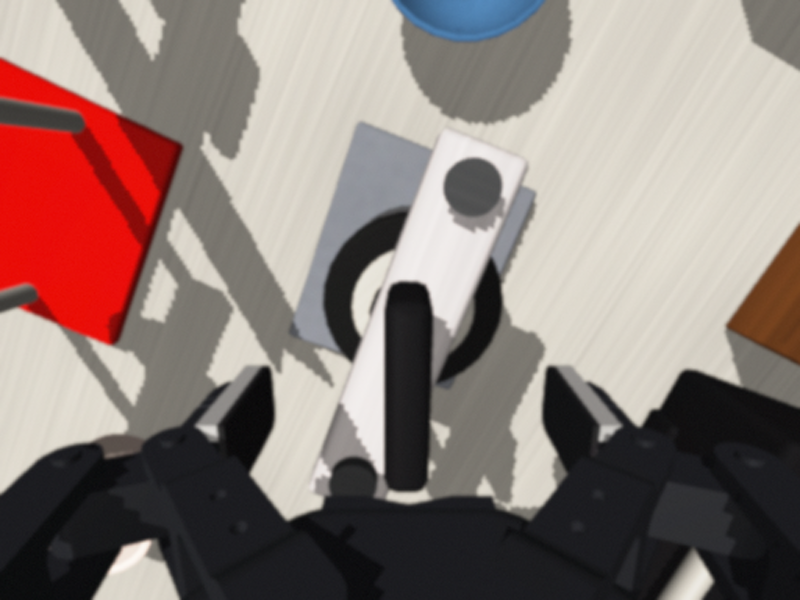

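Bar is parallel to the pads and centred between them. A small correction, then close.

Call:
servo_tool:
  deltas:
    - {"xyz": [-0.1, 0.1, 0.2], "twist": [0, 0, 0], "hand": -1}
    - {"xyz": [-0.1, 0.1, 0.2], "twist": [0, 0, 0], "hand": 0}
    - {"xyz": [-0.1, 0.1, 0.2], "twist": [0, 0, 0], "hand": 0.6}
    - {"xyz": [-0.1, 0.1, 0.2], "twist": [0, 0, 0], "hand": 1}
    - {"xyz": [-0.1, 0.1, 0.2], "twist": [0, 0, 0], "hand": 1}
    - {"xyz": [-0.1, 0.1, 0.2], "twist": [0, 0, 0], "hand": 1}
    - {"xyz": [-0.1, 0.1, 0.2], "twist": [0, 0, 0], "hand": 1}
    - {"xyz": [-0.1, 0.1, 0.2], "twist": [0, 0, 0], "hand": 1}
    - {"xyz": [-0.1, 0.1, 0.2], "twist": [0, 0, 0], "hand": 1}
    - {"xyz": [-0.1, 0.1, 0.2], "twist": [0, 0, 0], "hand": 1}
  squeeze: 60

```text
time_s: 3.9
tool_pos: [0.5333, 0.2567, 0.1796]
tool_rot: [[0.896, 0.002, -0.443], [0.443, 0.001, 0.896], [0.002, -1.0, -0.0]]
wrist_force: [5.3, 2.0, -1.5]
grip_width: 0.152
```

```bash
python3 -c "
from h import *
grab('wrist','wrist3');delta((.5325,.257,.180),-39.2);s=env.sense();print(s['wrist_force'],s['wrist_torque'],s['joints'],s['grip_width'])
im=cv2.imread('pics/wrist3.png');cv2.imwrite('pics/wrist3b.png',cv2.resize(im,(800,600),interpolation=cv2.INTER_CUBIC))"
```

```text
xyz cm [-0.06 -0.04  0.06] twist [-0.07 65.52  0.11] xhead now 26.32
[ 4.28796731  2.5395656  -1.13993602] [ 0.44182415 -0.83227511 -0.12567947] [-43.95569045  23.4788606   18.03956448 100.72762196  -8.45315388
  56.99082398   3.61236862] 0.15578326969056577
```

View pics/wrist3b.png

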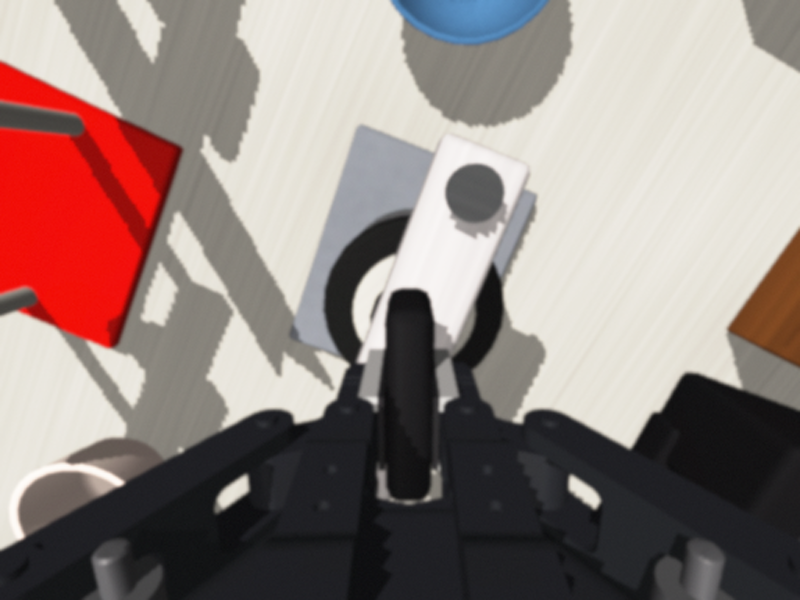

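Gripped along the bar. Turning clockwise in stages; the total needed is about 65.5°.

Call:
servo_tool:
  deltas:
    - {"xyz": [0, 0, 0], "twist": [0, 3, 0], "hand": 1}
    - {"xyz": [0, 0, 0], "twist": [0, 7, 0], "hand": 1}
    - {"xyz": [0, 0, 0], "twist": [0, 11, 0], "hand": 1}
    - {"xyz": [0, 0, 0], "twist": [0, 15, 0], "hand": 1}
    - {"xyz": [0, 0, 0], "twist": [0, 19, 0], "hand": 1}
    - {"xyz": [0, 0, 0], "twist": [0, 23, 0], "hand": 1}
    - {"xyz": [0, 0, 0], "twist": [0, 27, 0], "hand": 1}
    - {"xyz": [0, 0, 0], "twist": [0, 31, 0], "hand": 1}
    - {"xyz": [0, 0, 0], "twist": [0, 34, 0], "hand": 1}
    - {"xyz": [0, 0, 0], "twist": [0, 35, 0], "hand": 1}

```text
time_s: 4.95
tool_pos: [0.533, 0.2568, 0.1796]
tool_rot: [[0.988, 0.002, 0.152], [-0.152, 0.001, 0.988], [0.002, -1.0, 0.001]]
wrist_force: [4.9, 2.6, -0.5]
grip_width: 0.153
```

```bash
python3 -c "
from h import *
delta((.5325,.257,.180),-39.2);s=env.sense();print(s['wrist_force'],s['wrist_torque'],s['joints'].round(1),s['grip_width'])"
```

```text
xyz cm [-0.05 -0.04  0.02] twist [-0.07 30.48  0.07] xhead now -8.72
[ 4.92511864  2.56218712 -0.47356771] [ 0.42536753 -0.84049965  0.1238078 ] [-49.8  24.3  26.  101.1 -12.4  57.3 -27.8] 0.1534586038085103
```

Call:
servo_tool:
  deltas:
    - {"xyz": [0, 0, 0], "twist": [0, 4, 0], "hand": 1}
    - {"xyz": [0, 0, 0], "twist": [0, 8, 0], "hand": 1}
    - {"xyz": [0, 0, 0], "twist": [0, 12, 0], "hand": 1}
    - {"xyz": [0, 0, 0], "twist": [0, 16, 0], "hand": 1}
    - {"xyz": [0, 0, 0], "twist": [0, 20, 0], "hand": 1}
    - {"xyz": [0, 0, 0], "twist": [0, 24, 0], "hand": 1}
    - {"xyz": [0, 0, 0], "twist": [0, 27, 0], "hand": 1}
    - {"xyz": [0, 0, 0], "twist": [0, 29, 0], "hand": 1}
    - {"xyz": [0, 0, 0], "twist": [0, 30.5, 0], "hand": 1}
    - {"xyz": [0, 0, 0], "twist": [0, 30.5, 0], "hand": 1}

```text
time_s: 5.95
tool_pos: [0.5328, 0.2569, 0.1796]
tool_rot: [[0.775, 0.001, 0.631], [-0.631, 0.001, 0.775], [0.0, -1.0, 0.001]]
wrist_force: [4.2, 3.4, -0.3]
grip_width: 0.147
```

```bash
python3 -c "
from h import *
grab('wrist','wrist4');delta((.5325,.257,.180),-39.2);s=env.sense();print(s['wrist_force'],s['wrist_torque'],s['joints'].round(1),s['grip_width'])
im=cv2.imread('pics/wrist4.png');cv2.imwrite('pics/wrist4b.png',cv2.resize(im,(800,600),interpolation=cv2.INTER_CUBIC))"
```

```text
xyz cm [-0.03 -0.04 -0.01] twist [-0.09  0.07  0.02] xhead now -39.13
[4.29947303 2.25949297 0.31830389] [ 0.6475813  -0.79976681 -0.00742829] [-54.9  25.4  33.3 101.5 -16.2  57.8 -54.7] 0.149169012055475
```

View pics/wrist4b.png

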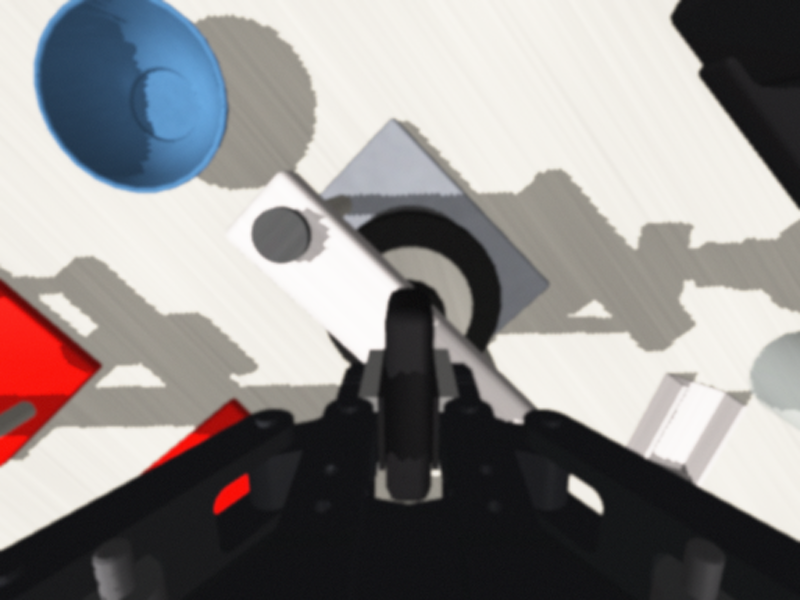

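The bar is aligned with the tool at heading ≈ 50.9°, about 45° past the bridge. Releasing and rising straight up.

Call:
servo_tool:
  deltas:
    - {"xyz": [0, 0, 0], "twist": [0, 0, 0], "hand": 0.3}
    - {"xyz": [0, 0, 0], "twist": [0, 0, 0], "hand": -0.4}
    - {"xyz": [0, 0, 0], "twist": [0, 0, 0], "hand": -0.6}
    - {"xyz": [0, 0, 0], "twist": [0, 0, 0], "hand": -0.6}
    - {"xyz": [0, -2, 0], "twist": [0, 0, 0], "hand": -0.6}
    - {"xyz": [0, -5, 0], "twist": [0, 0, 0], "hand": -0.6}
    - {"xyz": [0, -8, 0], "twist": [0, 0, 0], "hand": -0.6}
    - {"xyz": [0, -11, 0], "twist": [0, 0, 0], "hand": -0.6}
    - {"xyz": [0, -12, 0], "twist": [0, 0, 0], "hand": -0.6}
    - {"xyz": [0, -12, 0], "twist": [0, 0, 0], "hand": -0.6}

```text
time_s: 7.0
tool_pos: [0.5328, 0.2564, 0.3005]
tool_rot: [[0.775, 0.002, 0.632], [-0.632, 0.002, 0.775], [0.0, -1.0, 0.002]]
wrist_force: [0.0, -0.2, -1.3]
grip_width: 0.797
```

```bash
python3 -c "
from h import *
D=grab('wrist','wrist5');grab('scene','scene5');grab('side','side5')
p=proj(D,(.5325,.257,.166));u,v=map(int,p);u0,v0=max(u-80,0),max(v-90,0);print(u0,v0)
cr=D['frame'][v0:v0+180,u0:u0+160,::-1];cv2.imwrite('pics/c5.png',cv2.resize(cr,None,fx=3.3,fy=3.3,interpolation=cv2.INTER_CUBIC))"
```

```text
180 89
```

View pics/c5.png

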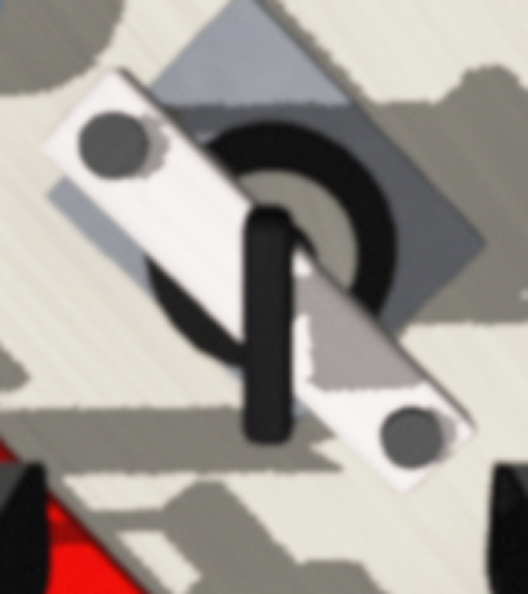

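View pics/scene5.png

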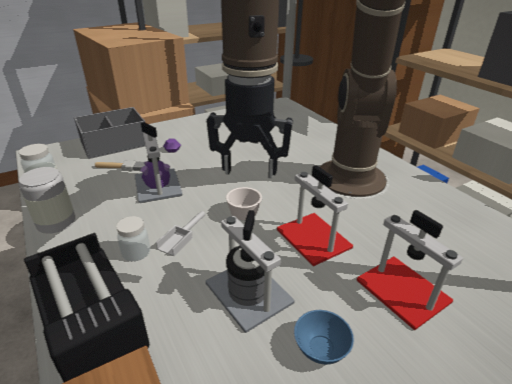

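Bar now runs (269,210)–(269,440) in the crop, with nuts at (114,145) and (412,437). The twin at scene (152,135) is unchanged. Measuring the angle.

```bash
python3 - <<'E'
from h import *
D=dict(np.load('pics/wrist5.npz'))
q=lambda p,z:ray(D,180+(p[0]+.5)/3.3-.5,89+(p[1]+.5)/3.3-.5,z)
for n,a,b,z in [('nuts',(114,145),(412,437),.166),('Tedge',(122,68),(472,430),.16),('Bedge',(46,148),(403,492),.160),('bar',(269,207),(269,440),.208),('barLedge',(246,220),(244,430),.208)]:
    A,B=q(a,z),q(b,z);v=A-B;print(n,((A+B)/2).round(4),np.linalg.norm(v).round(4),np.degrees(np.arctan2(v[1],v[0])).round(2))
a=cv2.imread('pics/scene0.png').astype(int);b=cv2.imread('pics/scene5.png').astype(int)
print('twin diff',np.abs(a-b)[120:160,135:170].mean())
E
```

```text
nuts [0.534  0.2574 0.166 ] 0.1261 95.67
Tedge [0.5493 0.2587 0.16  ] 0.1537 94.75
Bedge [0.5182 0.2556 0.16  ] 0.1543 95.61
bar [0.5351 0.259  0.208 ] 0.0616 50.86
barLedge [0.5302 0.2627 0.208 ] 0.0556 49.95
twin diff 6.065714285714286
```

Knob is 44.8° past the bridge line (95.7° − 50.9°). The twin's pixel difference is above zero, so I'll check it by eye, along with the barrel.

```bash
python3 - <<'E'
import cv2,numpy as np
r=lambda f,s:cv2.resize(cv2.imread(f)[s],(260,280),interpolation=cv2.INTER_CUBIC)
t=np.s_[115:200,130:185];k=np.s_[205:320,200:300]
cv2.imwrite('pics/c6.png',np.hstack([r('pics/scene0.png',t),r('pics/scene5.png',t),r('pics/scene5.png',k)]))
E
```

```text
(no output)
```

View pics/c6.png

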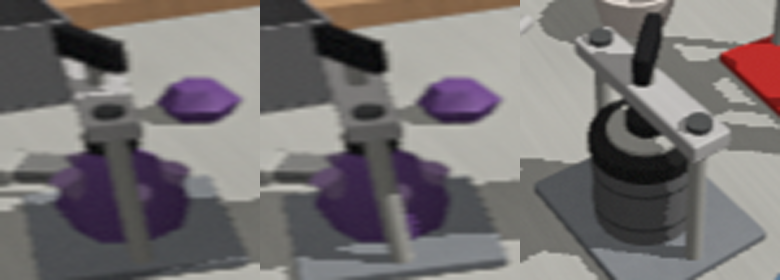

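Only shadows changed at the twin. The barrel stands under the seated foot, and the arm is clear of everything. Handing in.

```bash
python3 -c "
from h import *
print(env.finish_job(),env.sense()['time_s'])"
```

```text
the job is handed in; nothing more can be done
the job is handed in; nothing more can be done
```

I gripped the barrel press's bar knob, turned it about 65.5° clockwise from roughly 20° short of touching, then let go, rose 12 cm clear and handed the job in.

- **Knob angle:** in the last wrist picture the bar's heading is 50.9° and the bridge's, taken from the nuts, is 95.7°. That puts the knob 44.8° past the bridge line, against the 45° asked. The single edge lines I also measured agree within about 1°.
- **Foot and barrel:** the barrel stands upright under the press. I did not measure the foot's contact or force directly; it follows from the knob angle.
- **Amethyst press:** its knob looks unchanged. A pixel comparison there showed a small difference, which the enlarged crop shows is only moved shadows.
- **Limits:** wrist force readings stayed near 6 N or less, and the last clock reading before the final pictures and hand-in was 7.0 s.

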